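# Fetch the calibration weight from behind the bottles

## Task

The balance is due for its check, and its steel calibration weight stands in the storage bay behind the amber bottle, the white jar and the sample tube. Clear all three of them into the empty aluminium tray, standing up, and while they wait there set the weight upright on the middle of the balance pan; then put the bottle, the jar and the tube each back upright in the very place where it stood at the start. Set everything down gently and leave the tape and the dishes in the bay where they are.

Things in the scene. Friction and masses are not known exactly. Their poses are not given: they have to be found in the camera images.
- bottle: Shouldered round bottle of amber glass with a blue screw cap, standing on one of the three dark round mats in the bay. Body 56 mm diameter up to 98 mm, then a shoulder narrowing to a neck; cap 34 mm diameter from 132 to 158 mm (top). About 0.24 kg. Origin: centre of its underside; z up along its axis.
- jar: Straight-sided white wide-mouth jar with a white lid, on another of the mats. Body 58 mm diameter, lid 62 mm diameter from 108 to 132 mm (top). About 0.22 kg. Origin: centre of its underside; z up along its axis.
- tube: Slender milky flat-footed sample tube with a blue screw cap, on another of the mats. Body 29 mm diameter, cap 34 mm diameter from 98 to 118 mm (top). About 0.06 kg. Origin: centre of its underside; z up along its axis.
- weight: Polished steel 200 g calibration weight: cylinder 32 mm diameter, 29 mm high, with a short 14 mm neck and a round lifting knob 21 mm diameter from 35 to 48 mm (top). It stands on the bay floor in the back row, between tape and dishes, close behind the bottle, jar and tube. Origin: centre of its underside; z up along its axis.
- tape: Bystander: cream roll of tape lying flat in one back corner of the bay, 70 mm outside and 50 mm inside diameter, 20 mm high. Origin: centre of its underside.
- dishes: Bystander: stack of two covered white dishes in the other back corner of the bay, 62 mm diameter, 28 mm high. Origin: centre of its underside.
- bay: Fixed bay, 170 mm (x, front to back) by 310 mm (y): grey floor 6 mm thick, white walls 5 mm thick, 34 mm high at both sides and back (+x), front (-x, to the robot) open. Three dark 72 mm mats, flush, in the front row at x = -40 mm, y = -85, 0, +85 mm: bottle, jar and tube stand on them in any order, within 5 mm of the centres. Origin: centre of its underside, on the table; z up.
- tray: Fixed empty aluminium tray beside the bay, on its left or its right: 276 mm (its x) by 140 mm (its y), floor and walls 4 mm thick, rim 14 mm high. Origin: centre of its underside, on the table; z up.
- pan (a point): Centre of the upper face of the round steel weighing pan, 110 mm diameter, on the fixed white laboratory balance at the other side of the bay from the tray. The pan's top is 64 mm above the table; the pan does not move.

How it is judged:
By the outcome, as a careful person would: the job done as asked, in the order asked, and still so for the second after the job is handed in, with the robot touching nothing.
It also fails if it takes over 144 s, if anything falls off the work surface, if the arm or the gripper's body presses on something with over 40 N, if the wrist force passes 120 N, or if a joint passes its speed limit or range.

## Robot

A 6-joint arm with a two-finger parallel gripper is mounted at the origin on the work surface. World frame = base frame: x ahead of the robot, y to its left, z up, the work surface at z = 0. Lengths are in m, angles in rad, forces in N, time in s.
With the tool pointing down it reaches from about 0.25 to 0.775 m from the base axis. Payload 4 kg.
Tool frame: the origin (TCP) lies midway between the tips of the shut fingers; the grasp point (between the pads) lies 19 mm behind it (robot.grasp_offset is the distance from the TCP to the grasp point, in m); z points along the fingers, y is the direction in which the jaws open and shut (so a half turn about z gives the same grasp; the last joint's range is limited). The gripper opens to 94 mm and grips with 3 to 60 N. Pads are 16 mm wide; open, the fingers measure 119 mm over their backs; the gripper's body (75 mm by 177 mm) begins 78 mm behind the grasp point.
Start: joints at [-1.299, 0.087, 1.371, -0, 1.684, -0.103], TCP at [0.201, -0.512, 0.185] pointing down, gripper open.
Joint ranges: [-3.1, 3.1], [-0.76, 2.03], [0.27, 2.55], [-1.08, 4.22], [0.17, 2.65], [-2.57, 2.57]. Speed limits (rad/s): [2.79, 2.79, 3.14, 3.14, 3.14, 3.14].

## Interface

Orientations are given as [roll, pitch, yaw] about the fixed x, y, z axes, in that order (R = Rz(yaw) Ry(pitch) Rx(roll)).
In Python, from bench import status, viewer, order, robot gives the robot as it stands. The module is installed in compiled form; this text tells all that it offers.
- The arm moves only by the tool move_arm, never from a script. Its argument "targets" is a list of rows, each a list of 3 entries, a list of its own where there are three numbers: the shift along the tool's x, y, z in mm, then the turn, a rotation vector about the tool's x, y, z in degrees, then the opening, from -1 (shut) to 1 (fully open). A call has 1 to 20 rows; each row is the pose to reach, as a shift and turn from the pose commanded when the call began, along the tool's axes at that moment; what a row does not reach only later rows make up. A row lasts 1/8 s, in which the tool goes at most 62.5 mm and 10.7 degrees, less where a joint would pass 70% of its speed; a pose out of reach is approached as far as the arm can. A call with a gripper value outside its range is refused whole. The fingers move at their own pace and stop on an object; the grip force is fixed at half the most. Time passes only in rows, so rows that repeat a pose let the fingers close. It gives the time, the measured TCP pose, the force and the opening at its end, in the units of the state.
- status.get_obs(): the state, without advancing time (a new reading comes with each control period).
- viewer.snapshot(name): name is "scene" or "top" or "wrist"; returns the picture (400x640x3 uint8, red, green, blue); there is no depth.
- viewer.camera_model(name): a dict with "K" (3x3 intrinsics, pixels), "xyz" and "attitude" of the camera in the world; the wrist camera has in their place "T_tool_cam" (4x4, takes a point from camera to tool coordinates, whose origin is the TCP and whose axes are the flange's). Camera axes: x right, y up, looking along -z (the intrinsics and any distortion apply to the point x, -y, -z); pixel columns grow to the right and rows downward; lengths in m; the calibration is good to about 2 mm. A picture is of the moment at which its call begins: read the wrist's pose just before it. camera_model takes no time and is no camera call.
- order.close_job(): hands the job in, once; it reports no verdict.
The state is a dict: "time": time; "joint_positions": joint angles; "qvel": joint speeds; "joint_torque": joint torques, N m; "tool_pos": TCP position; "ee_rot": TCP orientation; "wrist_force": force on the tool from outside, world axes, zero at the start; "wrist_torque": the same for the moment, N m; "width": finger opening in m.
Only numpy, scipy, OpenCV 4.12 (cv2) and the standard library are available. Lean on these libraries where they do the work, as an engineer would, in place of code of your own. Each camera call takes 0.05 s, during which the arm holds its last target. There are 200 camera calls.

## Working session

There is one attempt and no reset: what is moved stays moved. The work goes in short steps, Python scripts to look and compute and a tool call to move; the robot and the scene stay as the last step left them, time stands still between calls to the robot, and variables do not carry over. Pictures are saved under pics/ and viewed, about 12 in all and at most 16, crops included, and the job is handed in when it is done.

Besides the shell and the picture viewer there is one more tool, called after "Emit:" as a command line: name --argument value ..., lists and objects as JSON in quotes. move_arm: Moves the arm, as the interface text tells. Its arguments: {"type":"object","properties":{"targets":{"type":"array"}},"required":["targets"]}

```bash
mkdir -p pics; cat > h.py <<'E'
import numpy as np, cv2
from bench import status, viewer, order, robot
from scipy.spatial.transform import Rotation as R
def snap(n,f):
    im=viewer.snapshot(n); cv2.imwrite('pics/'+f,im[:,:,::-1]); return im
E
python3 - <<'E'
from h import *
print(status.get_obs(), robot.grasp_offset)
for n in("scene","top","wrist"):
    print(n,viewer.camera_model(n)); snap(n,n+'0.png')
E
```

```text
{'time': 0.0, 'joint_positions': array([-1.29907218e+00,  8.79788726e-02,  1.37225818e+00, -3.38510779e-05,
        1.68362767e+00, -1.03096366e-01]), 'qvel': array([-3.51693258e-04,  1.97230960e-03, -9.03166818e-05, -4.39433833e-04,
       -1.77062295e-03, -1.22695354e-03]), 'joint_torque': array([-5.68669184e-04, -3.40188324e+01, -3.02425253e+01,  7.16540054e-02,
        3.29996087e-02, -1.77670195e-04]), 'tool_pos': array([ 0.20117925, -0.5112299 ,  0.18388923]), 'ee_rot': array([-3.13932919e+00, -2.00360887e-04,  3.74816511e-01]), 'wrist_force': array([0.32926639, 0.33390173, 0.1880972 ]), 'wrist_torque': array([-0.02056281,  0.02612666, -0.06405901]), 'width': 0.09441079142148813} 0.0188
scene {'K': array([[509.7969787 ,   0.        , 321.49628641],
       [  0.        , 509.7969787 , 195.56317365],
       [  0.        ,   0.        ,   1.        ]]), 'xyz': array([ 0.97357427, -0.73288007,  0.75649365]), 'attitude': array([8.99872566e-01, 1.82440808e-04, 5.28266526e-01])}
top {'K': array([[435.38834864,   0.        , 318.36638596],
       [  0.        , 435.38834864, 206.91996952],
       [  0.        ,   0.        ,   1.        ]]), 'xyz': array([0.44089021, 0.00514371, 1.05758335]), 'attitude': array([ 0.10837516, -0.01855121, -1.56844869])}
wrist {'K': array([[288.83475064,   0.        , 324.35405224],
       [  0.        , 288.83475064, 196.05231576],
       [  0.        ,   0.        ,   1.        ]]), 'T_tool_cam': array([[ 4.02915494e-04,  9.71005203e-01,  2.39058012e-01,
         6.83689430e-02],
       [ 9.99999527e-01, -6.02726308e-04,  7.62723136e-04,
         7.60917334e-04],
       [ 8.84694686e-04,  2.39057592e-01, -9.71004987e-01,
        -1.98619917e-01],
       [ 0.00000000e+00,  0.00000000e+00,  0.00000000e+00,
         1.00000000e+00]])}
```

View pics/top0.png

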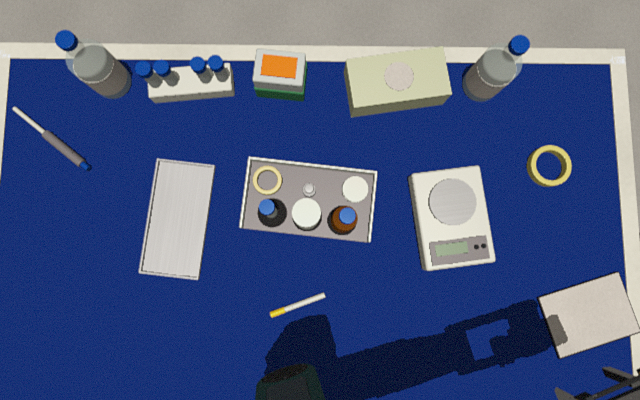

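View pics/scene0.png

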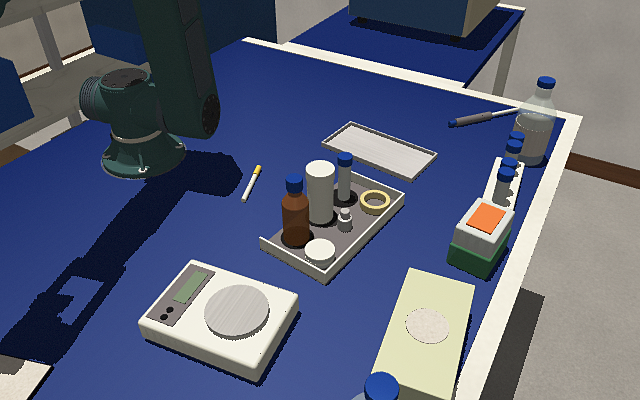

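The top view shows the tray at left (178,218), the bay in the middle (tube 270,208; jar 307,213; bottle 344,218; weight 309,188) and the pan at (452,201). The scene view agrees: tube, jar and bottle are in order, with the weight behind the jar at (345,220). Next come enlarged crops.

```bash
python3 - <<'E'
import cv2
a=cv2.imread('pics/top0.png');b=cv2.imread('pics/scene0.png')
cv2.imwrite('pics/c1.png',cv2.resize(a[150:250,236:386],None,fx=5.3,fy=5.3,interpolation=cv2.INTER_CUBIC))
cv2.imwrite('pics/c2.png',cv2.resize(b[145:285,250:415],None,fx=4.2,fy=4.2,interpolation=cv2.INTER_CUBIC))
E
```

```text
(no output)
```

View pics/c1.png

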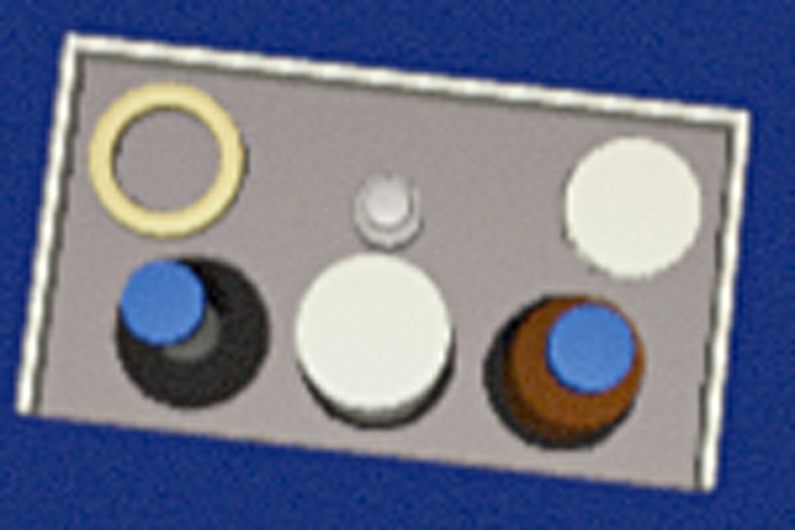

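View pics/c2.png

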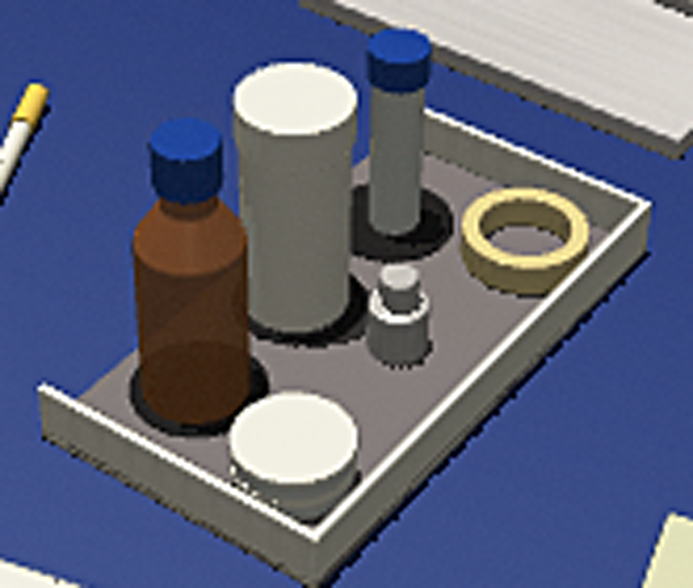

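Readings in the top crop: tube cap (163,301), jar lid (375,331), bottle cap (591,348), knob (388,200), bay corners (68,36), (748,112), (18,412) and (715,490). In the scene crop: bottle cap (186,137), jar (296,98), tube (400,45), knob (400,276).

```bash
cat >> h.py <<'E'
def campose(n,obs=None):
    m=viewer.camera_model(n)
    if n=="wrist":
        T=np.eye(4);T[:3,:3]=R.from_euler('xyz',obs['ee_rot']).as_matrix();T[:3,3]=obs['tool_pos']
        T=T@m['T_tool_cam'];return m['K'],T[:3,:3],T[:3,3]
    return m['K'],R.from_euler('xyz',m['attitude']).as_matrix(),m['xyz']
def ray(n,uv,obs=None):
    K,Rm,t=campose(n,obs); d=np.linalg.inv(K)@[uv[0],uv[1],1]; return t,Rm@(d*[1,-1,-1])
def atz(n,uv,z,obs=None):
    t,d=ray(n,uv,obs); return t+d*(z-t[2])/d[2]
def proj(n,p,obs=None):
    K,Rm,t=campose(n,obs); c=Rm.T@(np.array(p)-t)*[1,-1,-1]; q=K@c; return q[:2]/q[2]
E
python3 - <<'E'
from h import *
np.set_printoptions(precision=4,suppress=True)
ct=lambda x,y:((x+.5)/5.3-.5+236,(y+.5)/5.3-.5+150)
cs=lambda x,y:((x+.5)/4.2-.5+250,(y+.5)/4.2-.5+145)
for k,t,s,z in [("tube",(163,301),(400,45),.124),("jar",(375,331),(296,98),.138),("bottle",(591,348),(186,137),.164),("knob",(388,200),(400,276),.054),("tape",(167,160),(525,231),.026),("dishes",(633,207),(294,438),.034),("tubemat",(193,333),None,.006)]:
    print(k,atz("top",ct(*t),z), atz("scene",cs(*s),z) if s else '')
for c,z in [((68,36),.034),((748,112),.034),((18,412),.034),((715,490),.034)]: print("bay",atz("top",ct(*c),z))
for s in [(650,205),(315,535),(40,388)]: print("bayscene",atz("scene",cs(*s),.034))
print("pan",atz("top",(452.5,201.5),.064),atz("scene",(237,311),.064))
for c in [(157,159),(214,164),(199,279),(139,273)]: print("tray",atz("top",c,.014))
for c in [(350,122),(437,158),(411,178),(322,145)]: print("trays",atz("scene",c,.014))
E
```

```text
tube [0.5432 0.1001 0.124 ] [0.5443 0.1052 0.124 ]
jar [0.5299 0.0138 0.138 ] [0.5313 0.0189 0.138 ]
bottle [ 0.5211 -0.0705  0.164 ] [ 0.5215 -0.0656  0.164 ]
knob [0.5959 0.0092 0.054 ] [0.5961 0.0127 0.054 ]
tape [0.618  0.1092 0.026 ] [0.6218 0.1101 0.026 ]
dishes [ 0.5964 -0.1007  0.034 ] [ 0.5985 -0.098   0.034 ]
tubemat [0.5415 0.0982 0.006 ] 
bay [0.673  0.1538 0.034 ]
bay [ 0.64   -0.1531  0.034 ]
bay [0.5034 0.1725 0.034 ]
bay [ 0.4698 -0.1363  0.034 ]
bayscene [0.6748 0.1557 0.034 ]
bayscene [ 0.6387 -0.1474  0.034 ]
bayscene [ 0.4728 -0.1308  0.034 ]
pan [ 0.563  -0.3232  0.064 ] [ 0.5688 -0.3244  0.064 ]
tray [0.6696 0.3775 0.014 ]
tray [0.6582 0.2396 0.014 ]
tray [0.3824 0.267  0.014 ]
tray [0.3962 0.4081 0.014 ]
trays [0.4017 0.4087 0.014 ]
trays [0.681 0.36  0.014]
trays [0.6564 0.2451 0.014 ]
trays [0.3934 0.2637 0.014 ]
```

```bash
cat >> h.py <<'E'
def rel(cur,tgt):
    "cur,tgt = (x,y,z,yaw_deg), tool down -> shift mm in tool axes, turn about tool z deg"
    c=np.array(cur,float);t=np.array(tgt,float)
    M=R.from_euler('xyz',[np.pi,0,np.radians(c[3])]).as_matrix()
    print('from',cur,'to',tgt,'shift',np.round(M.T@(t[:3]-c[:3])*1000,1),'turn z',round(-(t[3]-c[3]),2))
E
python3 - <<'E'
from h import *
rel((.201,-.512,.185,21.47),(.50,.0,.30,83.8))
E
```

```text
from (0.201, -0.512, 0.185, 21.47) to (0.5, 0.0, 0.3, 83.8) shift [ 465.7 -367.  -115. ] turn z -62.33
```

Emit:
move_arm --targets '[[[0, 0, -50], [0, 0, 0], 1], [[40, -30, -100], [0, 0, -10], 1], [[80, -60, -115], [0, 0, -20], 1], [[120, -92, -115], [0, 0, -30], 1], [[160, -125, -115], [0, 0, -40], 1], [[200, -157, -115], [0, 0, -50], 1], [[240, -190, -115], [0, 0, -62.3], 1], [[280, -220, -115], [0, 0, -62.3], 1], [[320, -252, -115], [0, 0, -62.3], 1], [[360, -284, -115], [0, 0, -62.3], 1], [[400, -315, -115], [0, 0, -62.3], 1], [[440, -346, -115], [0, 0, -62.3], 1], [[465.7, -367, -115], [0, 0, -62.3], 1], [[465.7, -367, -115], [0, 0, -62.3], 1], [[465.7, -367, -115], [0, 0, -62.3], 1]]'

```text
time: 2.02
tool_pos: [0.5, -0.0003, 0.2998]
ee_rot: [-3.141, 0.001, 1.462]
wrist_force: [-0.1, 0.2, 0.1]
width: 0.0939
```

```bash
python3 - <<'E'
from h import *
import pickle
o=status.get_obs(); im=snap("wrist","w1.png"); pickle.dump(o,open('o1.pkl','wb'))
print(o['tool_pos'],np.degrees(o['ee_rot']),o['joint_positions'])
for p in [(.5441,.1028,.124),(.5306,.0165,.138),(.5213,-.068,.164),(.596,.011,.054)]: print(proj("wrist",p,o))
E
```

```text
[ 5.00012403e-01 -3.46503218e-04  2.99839585e-01] [-1.79960582e+02  3.96449359e-02  8.37605243e+01] [-1.13614128e-01 -1.78706532e-02  1.25341082e+00 -7.36330908e-04
  1.90673711e+00 -4.95699565e-03]
[351.35733798  92.09845287]
[347.5494015  164.56711006]
[347.77817803 236.0370353 ]
[386.14914231 156.20766765]
```

View pics/w1.png

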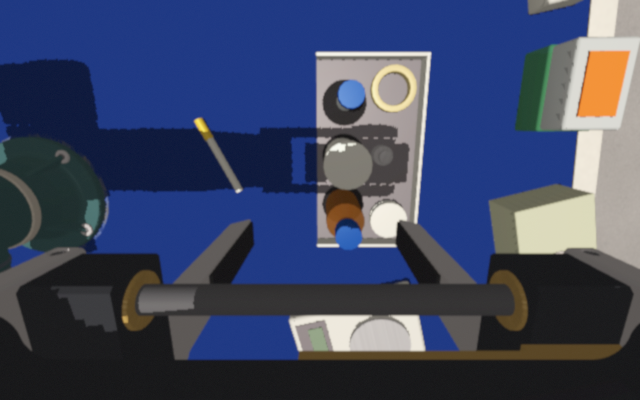

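The wrist view confirms the row: tube cap at (351,94), jar lid (347,164), bottle cap (348,236), knob (383,155). All are within about 3 px of the predictions. I'll take exact centroids by colour and compute the wrist-based positions.

```bash
python3 - <<'E'
from h import *
import pickle
np.set_printoptions(precision=4,suppress=True)
o=pickle.load(open('o1.pkl','rb')); im=cv2.imread('pics/w1.png')
hsv=cv2.cvtColor(im,cv2.COLOR_BGR2HSV)
def blue(box):
    x0,y0,x1,y1=box; h=hsv[y0:y1,x0:x1]; m=((h[...,0]>98)&(h[...,0]<125)&(h[...,1]>100)&(h[...,2]>150)).astype('u1')
    n,l,s,c=cv2.connectedComponentsWithStats(m); k=1+s[1:,4].argmax(); return s[k],c[k]+[x0,y0]
for n,b,z in(("tube",(325,70,372,125),.124),("bottle",(325,205,370,252),.164)):
    s,c=blue(b); print(n,s,c,atz("wrist",c,z,o))
print("jar",atz("wrist",(347.5,164),.138,o),"knob",atz("wrist",(383,155.5),.054,o))
c=im[60:250,312:435]; cv2.imwrite('pics/w1c.png',cv2.resize(c,None,fx=3.1*1,fy=3.1,interpolation=cv2.INTER_CUBIC))
E
```

```text
tube [ 13  10  27  28 596] [350.8993  93.75  ] [0.5434 0.1009 0.124 ]
bottle [ 11  21  26  24 497] [348.3119 237.6398] [ 0.5218 -0.0702  0.164 ]
jar [0.5306 0.0172 0.138 ] knob [0.5913 0.0126 0.054 ]
```

View pics/w1c.png

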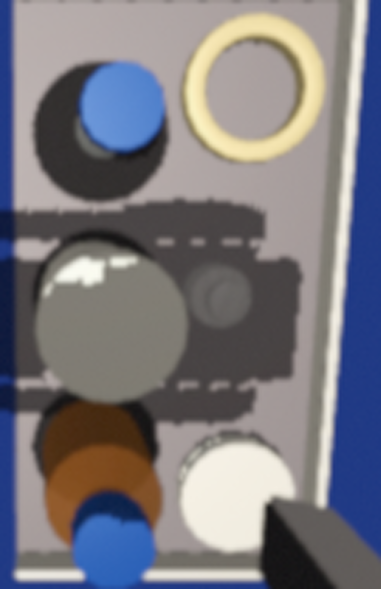

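Estimates: tube (.5435,.102), jar (.5305,.016), bottle (.5215,-.069), with x agreeing to about 1 mm across the views. The plan:
- **Bay grasps:** jaws along bay x, at yaw 83.8°.
- **Tray placing:** jaws along tray y, at yaw 173.8°.
- **Order out:** tube, jar, bottle. The return is the reverse.

```bash
python3 - <<'E'
from h import *
Y=83.77
rel((.5,0,.3,Y),(.5435,.102,.062,Y))
rel((.5435,.102,.062,Y),(.6125,.3125,.132,Y+90))
rel((.6125,.3125,.0605,Y+90),(.5305,.016,.2,Y))
rel((.5305,.016,.067,Y),(.528,.322,.137,Y+90))
rel((.528,.322,.0655,Y+90),(.5215,-.069,.2,Y))
rel((.5215,-.069,.075,Y),(.4435,.3315,.145,Y+90))
E
```

```text
from (0.5, 0, 0.3, 83.77) to (0.5435, 0.102, 0.062, 83.77) shift [106.1  32.2 238. ] turn z -0.0
from (0.5435, 0.102, 0.062, 83.77) to (0.6125, 0.3125, 0.132, 173.76999999999998) shift [216.7  45.7 -70. ] turn z -90.0
from (0.6125, 0.3125, 0.0605, 173.76999999999998) to (0.5305, 0.016, 0.2, 83.77) shift [  49.3 -303.6 -139.5] turn z 90.0
from (0.5305, 0.016, 0.067, 83.77) to (0.528, 0.322, 0.137, 173.76999999999998) shift [303.9 -35.7 -70. ] turn z -90.0
from (0.528, 0.322, 0.0655, 173.76999999999998) to (0.5215, -0.069, 0.2, 83.77) shift [ -36.  -389.4 -134.5] turn z 90.0
from (0.5215, -0.069, 0.075, 83.77) to (0.4435, 0.3315, 0.145, 173.76999999999998) shift [ 389.7 -121.   -70. ] turn z -90.0
```

Emit:
move_arm --targets '[[[35, 11, 20], [0, 0, 0], 1], [[75, 22, 50], [0, 0, 0], 1], [[106, 32, 80], [0, 0, 0], 1], [[106, 32, 120], [0, 0, 0], 1], [[106, 32, 160], [0, 0, 0], 1], [[106, 32, 195], [0, 0, 0], 1], [[106, 32, 220], [0, 0, 0], 1], [[106, 32, 238], [0, 0, 0], 1], [[106, 32, 238], [0, 0, 0], 1], [[106, 32, 238], [0, 0, 0], -1], [[106, 32, 238], [0, 0, 0], -1], [[106, 32, 238], [0, 0, 0], -1], [[106, 32, 238], [0, 0, 0], -1], [[106, 32, 238], [0, 0, 0], -1], [[106, 32, 238], [0, 0, 0], -1], [[106, 32, 238], [0, 0, 0], -1]]'

```text
time: 4.08
tool_pos: [0.5436, 0.1021, 0.062]
ee_rot: [-3.142, 0.0, 1.462]
wrist_force: [-0.9, 0.8, 0.7]
width: 0.0329
```

Emit:
move_arm --targets '[[[0, 0, 0], [0, 0, 0], -1], [[0, 0, 0], [0, 0, 0], -1], [[0, 0, 0], [0, 0, 0], -1], [[0, 0, 0], [0, 0, 0], -1]]'

```text
time: 4.58
tool_pos: [0.5437, 0.1021, 0.062]
ee_rot: [-3.142, 0.0, 1.462]
wrist_force: [0.3, -0.2, -0.4]
width: 0.0331
```

```bash
python3 - <<'E'
from h import *
im=snap("scene","s1.png")
c=im[100:240,290:440,::-1]; cv2.imwrite('pics/s1c.png',cv2.resize(c,None,fx=4,fy=4,interpolation=cv2.INTER_CUBIC))
E
```

```text
(no output)
```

View pics/s1c.png

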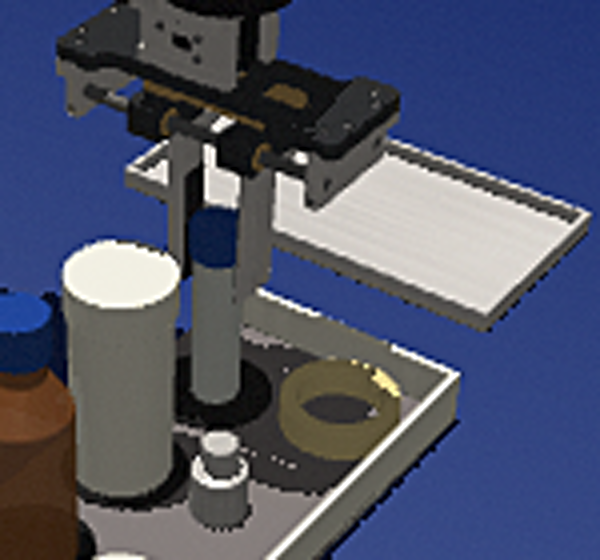

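The cap at (213,237) sits between the finger shafts, so the straight fingers stop on the wider cap. I'll regrip with the pads centred on the cap, and do the same on the jar lid.

Emit:
move_arm --targets '[[[0, 0, 0], [0, 0, 0], 0.1], [[0, 0, 0], [0, 0, 0], 0.1], [[0, 0, 0], [0, 0, 0], 0.1], [[0, 0, -16], [0, 0, 0], 0.1], [[0, 0, -33], [0, 0, 0], 0.1], [[0, 0, -33], [0, 0, 0], 0.1], [[0, 0, -33], [0, 0, 0], -1], [[0, 0, -33], [0, 0, 0], -1], [[0, 0, -33], [0, 0, 0], -1], [[0, 0, -33], [0, 0, 0], -1], [[0, 0, -33], [0, 0, 0], -1], [[0, 0, -33], [0, 0, 0], -1], [[0, 0, -38], [0, 0, 0], -1], [[0, 0, -50], [0, 0, 0], -1]]'

```text
time: 6.38
tool_pos: [0.5433, 0.102, 0.1121]
ee_rot: [-3.14, 0.0, 1.462]
wrist_force: [0.6, -0.9, -0.7]
width: 0.0334
```

Emit:
move_arm --targets '[[[0, 0, -25], [0, 0, 0], -1], [[5, 1, -55], [0, 0, -3], -1], [[25, 5, -60], [0, 0, -12], -1], [[50, 10, -60], [0, 0, -22], -1], [[77, 16, -60], [0, 0, -32], -1], [[104, 22, -60], [0, 0, -42], -1], [[130, 27, -60], [0, 0, -52], -1], [[156, 33, -60], [0, 0, -62], -1], [[180, 38, -60], [0, 0, -72], -1], [[200, 42, -60], [0, 0, -82], -1], [[216.7, 45.7, -50], [0, 0, -90], -1], [[216.7, 45.7, -30], [0, 0, -90], -1], [[216.7, 45.7, -10], [0, 0, -90], -1], [[216.7, 45.7, 5], [0, 0, -90], -1], [[216.7, 45.7, 12], [0, 0, -90], -1], [[216.7, 45.7, 16], [0, 0, -90], -1], [[216.7, 45.7, 18.5], [0, 0, -90], -1], [[216.7, 45.7, 18.5], [0, 0, -90], -1]]'

```text
time: 8.62
tool_pos: [0.6128, 0.3126, 0.094]
ee_rot: [3.141, 0.001, 3.033]
wrist_force: [0.1, -0.3, -0.1]
width: 0.0328
```

```bash
python3 - <<'E'
from h import *
im=snap("scene","s2.png"); print(status.get_obs()['wrist_force'])
c=im[70:200,300:460,::-1]; cv2.imwrite('pics/s2c.png',cv2.resize(c,None,fx=4,fy=4,interpolation=cv2.INTER_CUBIC))
E
```

```text
[ 0.43845019  0.40963809 -0.34691861]
```

View pics/s2c.png

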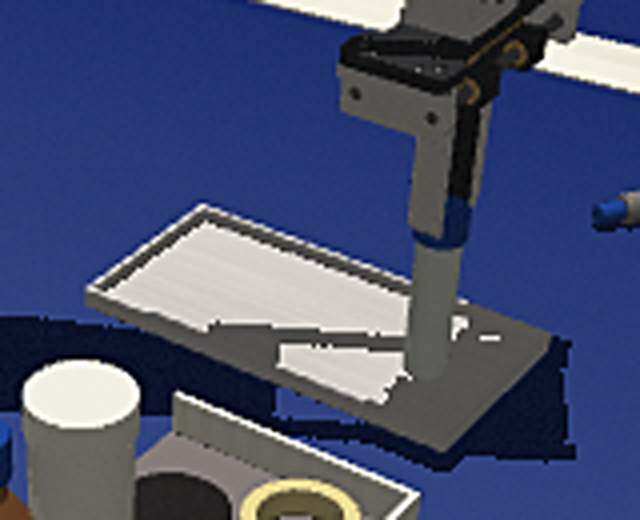

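The tube stands upright at the far end of the tray, base at about (430,370) in the crop. I'll release it and go to the jar.

Emit:
move_arm --targets '[[[0, 0, 0.5], [0, 0, 0], -1], [[0, 0, 0.5], [0, 0, 0], 0.2], [[0, 0, 0.5], [0, 0, 0], 0.2], [[0, 0, 0.5], [0, 0, 0], 0.2], [[0, 0, -30], [0, 0, 0], 0.2], [[0, 0, -75], [0, 0, 0], 1], [[8, -45, -110], [0, 0, 10], 1], [[14, -85, -110], [0, 0, 20], 1], [[20, -125, -110], [0, 0, 30], 1], [[27, -165, -110], [0, 0, 40], 1], [[33, -205, -110], [0, 0, 50], 1], [[40, -245, -110], [0, 0, 60], 1], [[46, -280, -110], [0, 0, 70], 1], [[49.3, -303.6, -110], [0, 0, 80], 1], [[49.3, -303.6, -105], [0, 0, 90], 1], [[49.3, -303.6, -75], [0, 0, 90], 1], [[49.3, -303.6, -45], [0, 0, 90], 1], [[49.3, -303.6, -25], [0, 0, 90], 1], [[49.3, -303.6, -13.5], [0, 0, 90], 1], [[49.3, -303.6, -13.5], [0, 0, 90], 1]]'

```text
time: 11.18
tool_pos: [0.5302, 0.0161, 0.1065]
ee_rot: [-3.14, 0.0, 1.462]
wrist_force: [0.3, -0.4, 0.5]
width: 0.0942
```

Emit:
move_arm --targets '[[[0, 0, 0], [0, 0, 0], -1], [[0, 0, 0], [0, 0, 0], -1], [[0, 0, 0], [0, 0, 0], -1], [[0, 0, 0], [0, 0, 0], -1], [[0, 0, 0], [0, 0, 0], -1], [[0, 0, 0], [0, 0, 0], -1], [[0, 0, -5], [0, 0, 0], -1], [[0, 0, -15], [0, 0, 0], -1]]'

```text
time: 12.18
tool_pos: [0.5296, 0.0162, 0.1212]
ee_rot: [-3.139, 0.0, 1.462]
wrist_force: [0.2, 0.1, -1.7]
width: 0.0606
```

Emit:
move_arm --targets '[[[0, 0, -25], [0, 0, 0], -1], [[8, -1, -55], [0, 0, -3], -1], [[32, -4, -60], [0, 0, -11], -1], [[64, -8, -60], [0, 0, -20], -1], [[98, -12, -60], [0, 0, -29], -1], [[132, -16, -60], [0, 0, -38], -1], [[166, -20, -60], [0, 0, -47], -1], [[200, -24, -60], [0, 0, -56], -1], [[234, -28, -60], [0, 0, -66], -1], [[265, -31, -60], [0, 0, -76], -1], [[290, -34, -60], [0, 0, -85], -1], [[303.9, -35.7, -50], [0, 0, -90], -1], [[303.9, -35.7, -30], [0, 0, -90], -1], [[303.9, -35.7, -10], [0, 0, -90], -1], [[303.9, -35.7, 5], [0, 0, -90], -1], [[303.9, -35.7, 11], [0, 0, -90], -1], [[303.9, -35.7, 15], [0, 0, -90], -1], [[303.9, -35.7, 16.5], [0, 0, -90], -1], [[303.9, -35.7, 17], [0, 0, -90], -1], [[303.9, -35.7, 17], [0, 0, -90], -1]]'

```text
time: 14.68
tool_pos: [0.5284, 0.3222, 0.1056]
ee_rot: [3.141, 0.001, 3.033]
wrist_force: [0.6, 0.3, -2.1]
width: 0.0613
```

Emit:
move_arm --targets '[[[0, 0, 0.6], [0, 0, 0], -1], [[0, 0, 1], [0, 0, 0], -1], [[0, 0, 1], [0, 0, 0], -1]]'

```text
time: 15.05
tool_pos: [0.5287, 0.3222, 0.1056]
ee_rot: [3.141, 0.002, 3.033]
wrist_force: [-2.0, -0.8, 5.0]
width: 0.0613
```

Emit:
move_arm --targets '[[[0, 0, 0], [0, 0, 0], 1], [[0, 0, 0], [0, 0, 0], 1], [[0, 0, 0], [0, 0, 0], 1], [[0, 0, 0], [0, 0, 0], 1], [[0, 0, -35], [0, 0, 0], 1], [[0, 0, -80], [0, 0, 0], 1], [[-4, -45, -105], [0, 0, 10], 1], [[-8, -90, -105], [0, 0, 20], 1], [[-12, -135, -105], [0, 0, 30], 1], [[-16, -180, -105], [0, 0, 40], 1], [[-20, -225, -105], [0, 0, 50], 1], [[-24, -270, -105], [0, 0, 60], 1], [[-29, -315, -105], [0, 0, 70], 1], [[-33, -355, -105], [0, 0, 80], 1], [[-36, -389.4, -100], [0, 0, 90], 1], [[-36, -389.4, -65], [0, 0, 90], 1], [[-36, -389.4, -30], [0, 0, 90], 1], [[-36, -389.4, 5], [0, 0, 90], 1], [[-36, -389.4, 22], [0, 0, 90], 1], [[-36, -389.4, 29], [0, 0, 90], 1]]'

```text
time: 17.55
tool_pos: [0.5214, -0.0689, 0.0744]
ee_rot: [-3.141, -0.0, 1.462]
wrist_force: [0.3, 0.7, 0.6]
width: 0.094
```

Emit:
move_arm --targets '[[[0, 0, 0], [0, 0, 0], 1], [[0, 0, 0], [0, 0, 0], -1], [[0, 0, 0], [0, 0, 0], -1], [[0, 0, 0], [0, 0, 0], -1], [[0, 0, 0], [0, 0, 0], -1], [[0, 0, 0], [0, 0, 0], -1], [[0, 0, 0], [0, 0, 0], -1], [[0, 0, -5], [0, 0, 0], -1], [[0, 0, -15], [0, 0, 0], -1]]'

```text
time: 18.68
tool_pos: [0.5207, -0.0688, 0.0894]
ee_rot: [-3.139, -0.0, 1.462]
wrist_force: [-0.2, 0.1, -2.5]
width: 0.0553
```

Emit:
move_arm --targets '[[[0, 0, -25], [0, 0, 0], -1], [[8, -2, -55], [0, 0, -3], -1], [[35, -11, -60], [0, 0, -11], -1], [[72, -22, -60], [0, 0, -19], -1], [[112, -35, -60], [0, 0, -27], -1], [[152, -47, -60], [0, 0, -35], -1], [[192, -60, -60], [0, 0, -43], -1], [[232, -72, -60], [0, 0, -52], -1], [[272, -84, -60], [0, 0, -61], -1], [[312, -97, -60], [0, 0, -70], -1], [[348, -108, -60], [0, 0, -79], -1], [[375, -116, -60], [0, 0, -87], -1], [[389.7, -121, -50], [0, 0, -90], -1], [[389.7, -121, -30], [0, 0, -90], -1], [[389.7, -121, -10], [0, 0, -90], -1], [[389.7, -121, 5], [0, 0, -90], -1], [[389.7, -121, 11], [0, 0, -90], -1], [[389.7, -121, 15], [0, 0, -90], -1], [[389.7, -121, 16.5], [0, 0, -90], -1], [[389.7, -121, 16.5], [0, 0, -90], -1]]'

```text
time: 21.18
tool_pos: [0.444, 0.3317, 0.0741]
ee_rot: [3.141, 0.001, 3.033]
wrist_force: [-0.5, 0.7, -2.0]
width: 0.0553
```

Emit:
move_arm --targets '[[[0, 0, 0.5], [0, 0, 0], -1], [[0, 0, 0.8], [0, 0, 0], -1], [[0, 0, 0.8], [0, 0, 0], -1]]'

```text
time: 21.55
tool_pos: [0.444, 0.3317, 0.0733]
ee_rot: [3.141, 0.001, 3.033]
wrist_force: [0.9, 0.9, -0.1]
width: 0.0551
```

```bash
python3 - <<'E'
from h import *
rel((.4435,.3315,.0727,173.77),(.595,.012,.17,83.77))
E
```

```text
from (0.4435, 0.3315, 0.0727, 173.77) to (0.595, 0.012, 0.17, 83.77) shift [-185.3 -301.2  -97.3] turn z 90.0
```

Emit:
move_arm --targets '[[[0, 0, 0], [0, 0, 0], 1], [[0, 0, 0], [0, 0, 0], 1], [[0, 0, 0], [0, 0, 0], 1], [[0, 0, 0], [0, 0, 0], 1], [[0, 0, -40], [0, 0, 0], 1], [[0, 0, -90], [0, 0, 0], 1], [[0, -15, -130], [0, 0, 0], 1], [[-18, -50, -135], [0, 0, 10], 0.1], [[-38, -85, -135], [0, 0, 20], 0.1], [[-60, -122, -135], [0, 0, 30], 0.1], [[-85, -160, -135], [0, 0, 40], 0.1], [[-110, -195, -135], [0, 0, 50], 0.1], [[-135, -230, -130], [0, 0, 60], 0.1], [[-160, -265, -120], [0, 0, 70], 0.1], [[-178, -290, -110], [0, 0, 80], 0.1], [[-185.3, -301.2, -97.3], [0, 0, 90], 0.1], [[-185.3, -301.2, -97.3], [0, 0, 90], 0.1], [[-185.3, -301.2, -97.3], [0, 0, 90], 0.1]]'

```text
time: 23.8
tool_pos: [0.5952, 0.0126, 0.1706]
ee_rot: [3.141, -0.0, 1.465]
wrist_force: [0.6, -0.0, 0.3]
width: 0.0512
```

```bash
python3 - <<'E'
from h import *
o=status.get_obs(); im=snap("wrist","w2.png"); t=snap("top","t2.png")
print(o['tool_pos'],o['width'],proj("wrist",(.595,.0115,.054),o))
a=cv2.resize(im[90:290,200:450],None,fx=2.4,fy=2.4,interpolation=cv2.INTER_CUBIC)
b=cv2.resize(t[140:290,130:240],None,fx=3.2,fy=3.2,interpolation=cv2.INTER_CUBIC)
b=np.r_[b,np.zeros((480-b.shape[0],)*1+b.shape[1:],'u1')] if b.shape[0]<480 else b[:480]
cv2.imwrite('pics/w2c.png',np.hstack([a,b[:, :200]])[:,:,::-1]); cv2.imwrite('pics/w2a.png',a[:,:,::-1])
E
```

```text
[0.59519615 0.01261535 0.17059579] 0.051237571567982844 [324.54016916 188.98637902]
```

View pics/w2c.png

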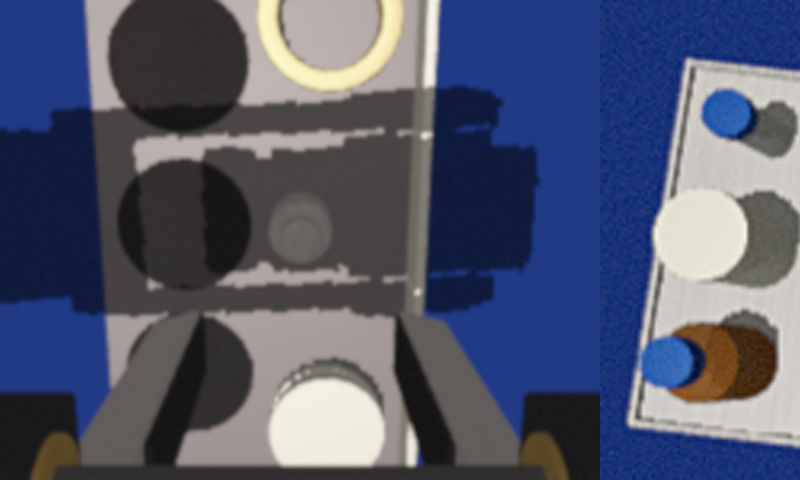

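The weight's knob is at (325,187) in the full picture, against the predicted (324.5,189), so the arm is centred over it. The top crop shows all three items standing in the tray. I'll descend and grip the body.

Emit:
move_arm --targets '[[[0, 0, 45], [0, 0, 0], 0.1], [[0, 0, 90], [0, 0, 0], 0.1], [[0, 0, 125], [0, 0, 0], 0.1], [[0, 0, 148], [0, 0, 0], 0.1], [[0, 0, 160], [0, 0, 0], 0.1], [[0, 0, 160], [0, 0, 0], 0.1], [[0, 0, 160], [0, 0, 0], -1], [[0, 0, 160], [0, 0, 0], -1], [[0, 0, 160], [0, 0, 0], -1], [[0, 0, 160], [0, 0, 0], -1], [[0, 0, 160], [0, 0, 0], -1], [[0, 0, 155], [0, 0, 0], -1], [[0, 0, 145], [0, 0, 0], -1]]'

```text
time: 25.52
tool_pos: [0.594, 0.0121, 0.0239]
ee_rot: [-3.138, 0.0, 1.462]
wrist_force: [-0.8, -1.0, -1.6]
width: 0.0298
```

Emit:
move_arm --targets '[[[0, 0, -35], [0, 0, 0], -1], [[0, 0, -75], [0, 0, 0], -1], [[-12, 0, -115], [0, 0, 0], -1], [[-45, 1, -135], [0, 0, 0], -1], [[-85, 2, -135], [0, 0, 0], -1], [[-125, 3, -135], [0, 0, 0], -1], [[-165, 4, -135], [0, 0, 0], -1], [[-205, 5, -135], [0, 0, 0], -1], [[-245, 6, -135], [0, 0, 0], -1], [[-285, 7, -135], [0, 0, 0], -1], [[-318, 7.6, -135], [0, 0, 0], -1], [[-337, 7.6, -135], [0, 0, 0], -1], [[-337, 7.6, -135], [0, 0, 0], -1], [[-337, 7.6, -135], [0, 0, 0], -1]]'

```text
time: 27.28
tool_pos: [0.5665, -0.3225, 0.1601]
ee_rot: [-3.142, -0.001, 1.463]
wrist_force: [-0.0, 1.5, -2.2]
width: 0.0297
```

```bash
python3 - <<'E'
from h import *
o=status.get_obs(); im=snap("wrist","w3.png"); s=snap("scene","s3.png")
np.save('w3o.npy',np.r_[o['tool_pos'],o['ee_rot']])
print(o['tool_pos'],o['width'],proj("wrist",(.566,-.324,.064),o),proj("wrist",(.511,-.324,.064),o),proj("wrist",(.566,-.269,.064),o))
a=cv2.resize(im[100:300,225:425],None,fx=2,fy=2,interpolation=cv2.INTER_CUBIC)
b=cv2.resize(s[220:400,130:310],None,fx=2.22,fy=2.2222,interpolation=cv2.INTER_CUBIC)[:400]
print(a.shape,b.shape)
cv2.imwrite('pics/w3c.png',np.hstack([a,b])[:,:,::-1])
E
```

```text
[ 0.56649065 -0.32252825  0.16010489] 0.029675004536921054 [324.36708342 193.59180802] [272.45323488 199.02909124] [318.50435442 140.55099734]
(400, 400, 3) (400, 400, 3)
```

View pics/w3c.png

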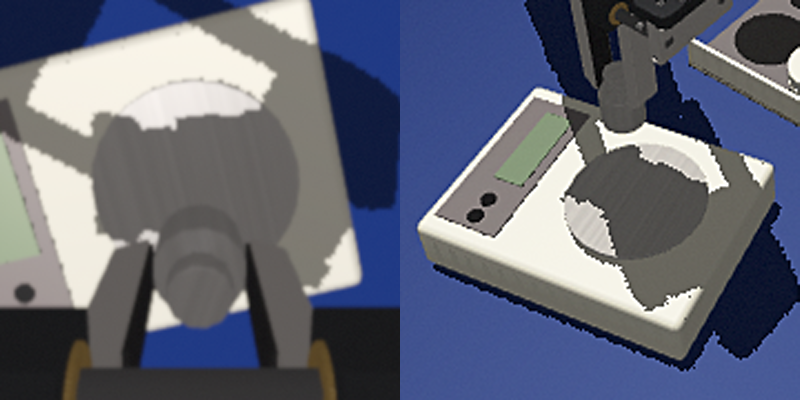

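The pan circle in the wrist picture centres near (322.5,191.5), against the predicted (324.4,193.6). That puts the pan at about (.564,-.322), which needs a 2 mm correction.

Emit:
move_arm --targets '[[[1, -2, 25], [0, 0, 0], -1], [[1, -2, 50], [0, 0, 0], -1], [[1, -2, 70], [0, 0, 0], -1], [[1, -2, 82], [0, 0, 0], -1], [[1, -2, 88], [0, 0, 0], -1], [[1, -2, 91], [0, 0, 0], -1], [[1, -2, 91], [0, 0, 0], -1]]'

```text
time: 28.25
tool_pos: [0.5648, -0.3229, 0.0699]
ee_rot: [3.14, 0.001, 1.462]
wrist_force: [0.1, 1.0, -2.2]
width: 0.0296
```

Emit:
move_arm --targets '[[[0, 0, 0.5], [0, 0, 0], -1], [[0, 0, 1], [0, 0, 0], -1], [[0, 0, 1], [0, 0, 0], -1]]'

```text
time: 28.62
tool_pos: [0.5648, -0.323, 0.0695]
ee_rot: [3.14, 0.001, 1.462]
wrist_force: [-1.2, 0.3, 2.2]
width: 0.03
```

Emit:
move_arm --targets '[[[0, 0, 0], [0, 0, 0], 0.2], [[0, 0, 0], [0, 0, 0], 0.2], [[0, 0, 0], [0, 0, 0], 0.2], [[0, 0, -25], [0, 0, 0], 0.2], [[0, 0, -70], [0, 0, 0], 0.2], [[0, 0, -120], [0, 0, 0], 1], [[0, 0, -132], [0, 0, 0], 1], [[0, 0, -132], [0, 0, 0], 1]]'

```text
time: 29.62
tool_pos: [0.5646, -0.3228, 0.2005]
ee_rot: [3.14, 0.001, 1.462]
wrist_force: [-0.6, 0.4, -1.2]
width: 0.0828
```

```bash
python3 - <<'E'
from h import *
o=status.get_obs(); im=snap("wrist","w4.png"); s=snap("scene","s4.png")
print(o['tool_pos'],o['width'],proj("wrist",(.564,-.322,.064),o),proj("wrist",(.564,-.322,.112),o))
a=cv2.resize(im[100:300,225:425],None,fx=2,fy=2,interpolation=cv2.INTER_CUBIC)
b=cv2.resize(s[220:400,130:310],None,fx=2.22,fy=2.2222,interpolation=cv2.INTER_CUBIC)[:400]
cv2.imwrite('pics/w4c.png',np.hstack([a,b])[:,:,::-1])
rel((.565,-.323,.20,83.77),(.4435,.3315,.0732,173.77))
rel((.4435,.3315,.0732,173.77),(.5215,-.069,.075,83.77))
rel((.5215,-.069,.075,83.77),(.528,.322,.1045,173.77))
rel((.528,.322,.1045,173.77),(.5305,.016,.107,83.77))
rel((.5305,.016,.107,83.77),(.6125,.3125,.0935,173.77))
rel((.6125,.3125,.0935,173.77),(.5435,.102,.095,83.77))
E
```

```text
[ 0.56462659 -0.32275059  0.20049892] 0.08276683915959744 [323.89748451 183.75992985] [323.88577858 193.06674621]
from (0.565, -0.323, 0.2, 83.77) to (0.4435, 0.3315, 0.0732, 173.77) shift [ 637.4 -191.8  126.8] turn z -90.0
from (0.4435, 0.3315, 0.0732, 173.77) to (0.5215, -0.069, 0.075, 83.77) shift [-121.  -389.7   -1.8] turn z 90.0
from (0.5215, -0.069, 0.075, 83.77) to (0.528, 0.322, 0.1045, 173.77) shift [389.4 -36.  -29.5] turn z -90.0
from (0.528, 0.322, 0.1045, 173.77) to (0.5305, 0.016, 0.107, 83.77) shift [ -35.7 -303.9   -2.5] turn z 90.0
from (0.5305, 0.016, 0.107, 83.77) to (0.6125, 0.3125, 0.0935, 173.77) shift [303.6  49.3  13.5] turn z -90.0
from (0.6125, 0.3125, 0.0935, 173.77) to (0.5435, 0.102, 0.095, 83.77) shift [  45.7 -216.7   -1.5] turn z 90.0
```

View pics/w4c.png

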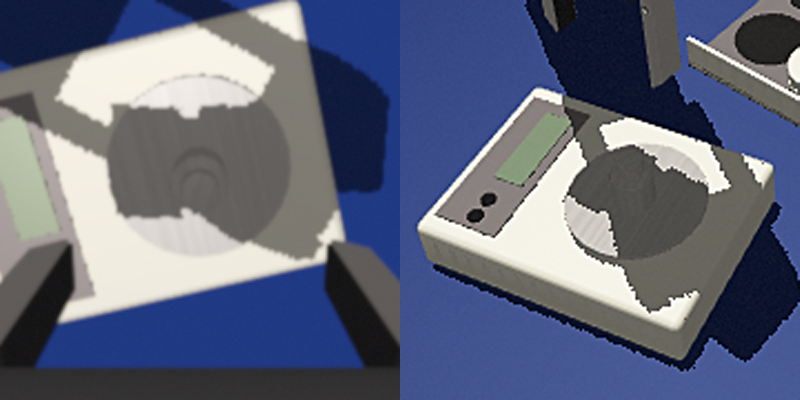

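The weight stands upright and centred: pan centre (199,166) in the crop, with the knob at (198,183) where a centred one would show at (199,185). Next I'll return the bottle.

Emit:
move_arm --targets '[[[30, -9, 0], [0, 0, 0], 1], [[75, -22, 0], [0, 0, -9], 1], [[120, -36, 0], [0, 0, -18], 1], [[165, -50, 0], [0, 0, -27], 1], [[210, -63, 0], [0, 0, -36], 1], [[255, -76, 0], [0, 0, -45], 1], [[300, -90, 0], [0, 0, -54], 1], [[345, -103, 0], [0, 0, -63], 1], [[390, -117, 0], [0, 0, -72], 1], [[435, -130, 0], [0, 0, -81], 1], [[480, -144, 0], [0, 0, -90], 1], [[525, -157, 0], [0, 0, -90], 1], [[570, -171, 0], [0, 0, -90], 1], [[610, -183, 0], [0, 0, -90], 1], [[637, -191, 0], [0, 0, -90], 1], [[637, -191, 40], [0, 0, -90], 1], [[637, -191, 80], [0, 0, -90], 1], [[637, -191, 110], [0, 0, -90], 1], [[637, -191, 127], [0, 0, -90], 1], [[637, -191, 127], [0, 0, -90], 1]]'

```text
time: 32.22
tool_pos: [0.4421, 0.3304, 0.0705]
ee_rot: [-3.138, -0.004, 3.033]
wrist_force: [1.0, -0.4, 0.1]
width: 0.0941
```

Emit:
move_arm --targets '[[[0, 0, 0], [0, 0, 0], -1], [[0, 0, 0], [0, 0, 0], -1], [[0, 0, 0], [0, 0, 0], -1], [[0, 0, 0], [0, 0, 0], -1], [[0, 0, 0], [0, 0, 0], -1], [[0, 0, 0], [0, 0, 0], -1], [[0, 0, -5], [0, 0, 0], -1], [[0, 0, -15], [0, 0, 0], -1]]'

```text
time: 33.22
tool_pos: [0.4426, 0.3307, 0.0871]
ee_rot: [-3.139, -0.002, 3.033]
wrist_force: [0.3, 0.4, -1.9]
width: 0.0551
```

Emit:
move_arm --targets '[[[0, 0, -25], [0, 0, 0], -1], [[-2, -8, -55], [0, 0, 3], -1], [[-11, -35, -60], [0, 0, 11], -1], [[-22, -72, -60], [0, 0, 19], -1], [[-35, -112, -60], [0, 0, 27], -1], [[-47, -152, -60], [0, 0, 35], -1], [[-60, -192, -60], [0, 0, 43], -1], [[-72, -232, -60], [0, 0, 52], -1], [[-84, -272, -60], [0, 0, 61], -1], [[-97, -312, -60], [0, 0, 70], -1], [[-108, -348, -60], [0, 0, 79], -1], [[-116, -375, -60], [0, 0, 87], -1], [[-121, -389.7, -50], [0, 0, 90], -1], [[-121, -389.7, -30], [0, 0, 90], -1], [[-121, -389.7, -12], [0, 0, 90], -1], [[-121, -389.7, 0], [0, 0, 90], -1], [[-121, -389.7, 7], [0, 0, 90], -1], [[-121, -389.7, 9], [0, 0, 90], -1], [[-121, -389.7, 9], [0, 0, 90], -1], [[-121, -389.7, 9], [0, 0, 90], -1]]'

```text
time: 35.72
tool_pos: [0.5221, -0.0692, 0.0799]
ee_rot: [3.14, 0.0, 1.462]
wrist_force: [0.3, -0.0, -2.0]
width: 0.0546
```

Emit:
move_arm --targets '[[[1, -0.7, 2], [0, 0, 0], -1], [[1, -0.7, 4], [0, 0, 0], -1], [[1, -0.7, 4.5], [0, 0, 0], -1], [[1, -0.7, 4.5], [0, 0, 0], -1]]'

```text
time: 36.22
tool_pos: [0.5212, -0.0681, 0.0755]
ee_rot: [3.141, 0.0, 1.462]
wrist_force: [-1.4, 0.3, 3.4]
width: 0.0547
```

Emit:
move_arm --targets '[[[0, 0, 0], [0, 0, 0], 1], [[0, 0, 0], [0, 0, 0], 1], [[0, 0, 0], [0, 0, 0], 1], [[0, 0, 0], [0, 0, 0], 1], [[0, 0, -35], [0, 0, 0], 1], [[0, 0, -80], [0, 0, 0], 1], [[12, -1, -118], [0, 0, 0], 1], [[50, -5, -130], [0, 0, -10], 1], [[95, -9, -130], [0, 0, -20], 1], [[140, -13, -130], [0, 0, -30], 1], [[185, -17, -130], [0, 0, -40], 1], [[230, -21, -130], [0, 0, -50], 1], [[275, -25, -130], [0, 0, -60], 1], [[320, -29, -130], [0, 0, -70], 1], [[360, -33, -130], [0, 0, -80], 1], [[389, -35, -120], [0, 0, -90], 1], [[389, -35, -85], [0, 0, -90], 1], [[389, -35, -50], [0, 0, -90], 1], [[389, -35, -30], [0, 0, -90], 1], [[389, -35, -30], [0, 0, -90], 1]]'

```text
time: 38.72
tool_pos: [0.5269, 0.3217, 0.1019]
ee_rot: [-3.139, -0.004, 3.033]
wrist_force: [1.0, 0.1, -0.7]
width: 0.094
```

Emit:
move_arm --targets '[[[0, 0, 0], [0, 0, 0], 1], [[0, 0, 0], [0, 0, 0], 1]]'

```text
time: 38.98
tool_pos: [0.5293, 0.3228, 0.1064]
ee_rot: [3.14, 0.003, 3.033]
wrist_force: [-0.2, 0.4, -1.0]
width: 0.0939
```

Emit:
move_arm --targets '[[[0.5, 0, 0.7], [0, 0, 0], 1], [[0.5, 0, 0.7], [0, 0, 0], -1], [[0.5, 0, 0.7], [0, 0, 0], -1], [[0.5, 0, 0.7], [0, 0, 0], -1], [[0.5, 0, 0.7], [0, 0, 0], -1], [[0.5, 0, 0.7], [0, 0, 0], -1], [[0.5, 0, 0.7], [0, 0, 0], -1], [[0.5, 0, 0.7], [0, 0, 0], -1]]'

```text
time: 39.98
tool_pos: [0.5279, 0.3224, 0.1038]
ee_rot: [-3.141, 0.0, 3.033]
wrist_force: [1.0, 0.3, -0.2]
width: 0.0613
```

Emit:
move_arm --targets '[[[0, 0, -6], [0, 0, 0], -1], [[0, 0, -30], [0, 0, 0], -1], [[-1, -8, -65], [0, 0, 3], -1], [[-4, -32, -75], [0, 0, 11], -1], [[-8, -64, -75], [0, 0, 20], -1], [[-12, -98, -75], [0, 0, 29], -1], [[-16, -132, -75], [0, 0, 38], -1], [[-20, -166, -75], [0, 0, 47], -1], [[-24, -200, -75], [0, 0, 56], -1], [[-28, -234, -75], [0, 0, 66], -1], [[-31, -265, -75], [0, 0, 76], -1], [[-34, -290, -75], [0, 0, 85], -1], [[-35.7, -303.9, -62], [0, 0, 90], -1], [[-35.7, -303.9, -42], [0, 0, 90], -1], [[-35.7, -303.9, -24], [0, 0, 90], -1], [[-35.7, -303.9, -13], [0, 0, 90], -1], [[-35.7, -303.9, -8], [0, 0, 90], -1], [[-35.7, -303.9, -6], [0, 0, 90], -1], [[-35.7, -303.9, -6], [0, 0, 90], -1], [[-35.7, -303.9, -6], [0, 0, 90], -1]]'

```text
time: 42.48
tool_pos: [0.5308, 0.0165, 0.1105]
ee_rot: [3.14, 0.0, 1.462]
wrist_force: [-0.1, 0.6, -2.2]
width: 0.0615
```

Emit:
move_arm --targets '[[[0, -0.4, 2], [0, 0, 0], -1], [[0, -0.4, 3], [0, 0, 0], -1], [[0, -0.4, 3.5], [0, 0, 0], -1], [[0, -0.4, 3.5], [0, 0, 0], -1]]'

```text
time: 42.98
tool_pos: [0.53, 0.0166, 0.1063]
ee_rot: [-3.141, 0.0, 1.462]
wrist_force: [0.2, -0.2, -3.1]
width: 0.0618
```

Emit:
move_arm --targets '[[[0, 0, 0.5], [0, 0, 0], -1], [[0, 0, 1], [0, 0, 0], -1], [[0, 0, 1], [0, 0, 0], -1]]'

```text
time: 43.35
tool_pos: [0.5301, 0.0165, 0.1058]
ee_rot: [3.141, 0.0, 1.462]
wrist_force: [-0.7, 0.3, -0.3]
width: 0.0616
```

Emit:
move_arm --targets '[[[0, 0, 0], [0, 0, 0], 1], [[0, 0, 0], [0, 0, 0], 1], [[0, 0, 0], [0, 0, 0], 1], [[0, 0, 0], [0, 0, 0], 1], [[0, 0, -35], [0, 0, 0], 1], [[0, 0, -75], [0, 0, 0], 1], [[15, 2, -100], [0, 0, -8], 1], [[50, 8, -100], [0, 0, -18], 1], [[85, 14, -100], [0, 0, -28], 1], [[125, 20, -100], [0, 0, -38], 1], [[165, 27, -100], [0, 0, -48], 0.2], [[200, 33, -100], [0, 0, -58], 0.2], [[235, 39, -100], [0, 0, -68], 0.2], [[270, 44, -100], [0, 0, -78], 0.2], [[295, 48, -95], [0, 0, -88], 0.2], [[303.5, 50, -70], [0, 0, -90], 0.2], [[303.5, 50, -40], [0, 0, -90], 0.2], [[303.5, 50, -10], [0, 0, -90], 0.2], [[303.5, 50, 7], [0, 0, -90], 0.2], [[303.5, 50, 12], [0, 0, -90], 0.2]]'

```text
time: 45.85
tool_pos: [0.6121, 0.3126, 0.0919]
ee_rot: [-3.14, -0.002, 3.033]
wrist_force: [-0.1, -0.3, 0.7]
width: 0.0563
```

Emit:
move_arm --targets '[[[0, 0, 0], [0, 0, 0], 0.2], [[0, 0, 0], [0, 0, 0], 0.2], [[0, 0, 0], [0, 0, 0], 0.2]]'

```text
time: 46.22
tool_pos: [0.6133, 0.3131, 0.0948]
ee_rot: [3.141, 0.002, 3.033]
wrist_force: [-0.4, -0.0, -0.5]
width: 0.0566
```

Emit:
move_arm --targets '[[[0.5, 0.5, 1], [0, 0, 0], 0.2], [[0.5, 0.5, 1], [0, 0, 0], -1], [[0.5, 0.5, 1], [0, 0, 0], -1], [[0.5, 0.5, 1], [0, 0, 0], -1], [[0.5, 0.5, 1], [0, 0, 0], -1], [[0.5, 0.5, 1], [0, 0, 0], -1], [[0.5, 0.5, 1], [0, 0, 0], -1]]'

```text
time: 47.1
tool_pos: [0.6122, 0.3134, 0.0923]
ee_rot: [-3.142, 0.0, 3.033]
wrist_force: [-0.2, -0.4, 0.5]
width: 0.0329
```

Emit:
move_arm --targets '[[[0, 0, -6], [0, 0, 0], -1], [[0, 0, -30], [0, 0, 0], -1], [[1, -5, -65], [0, 0, 3], -1], [[5, -25, -75], [0, 0, 12], -1], [[10, -50, -75], [0, 0, 22], -1], [[16, -77, -75], [0, 0, 32], -1], [[22, -104, -75], [0, 0, 42], -1], [[27, -130, -75], [0, 0, 52], -1], [[33, -156, -75], [0, 0, 62], -1], [[38, -180, -75], [0, 0, 72], -1], [[42, -200, -75], [0, 0, 82], -1], [[45.7, -216.7, -65], [0, 0, 90], -1], [[45.7, -216.7, -45], [0, 0, 90], -1], [[45.7, -216.7, -27], [0, 0, 90], -1], [[45.7, -216.7, -15], [0, 0, 90], -1], [[45.7, -216.7, -8], [0, 0, 90], -1], [[45.7, -216.7, -6], [0, 0, 90], -1], [[45.7, -216.7, -6], [0, 0, 90], -1], [[45.7, -216.7, -6], [0, 0, 90], -1]]'

```text
time: 49.48
tool_pos: [0.5437, 0.103, 0.099]
ee_rot: [3.14, -0.0, 1.462]
wrist_force: [0.6, 0.8, 0.1]
width: 0.0334
```

Emit:
move_arm --targets '[[[0, 0, 2], [0, 0, 0], -1], [[0, 0, 3.5], [0, 0, 0], -1], [[0, 0, 4], [0, 0, 0], -1], [[0, 0, 4], [0, 0, 0], -1]]'

```text
time: 49.98
tool_pos: [0.5432, 0.1029, 0.0943]
ee_rot: [-3.142, 0.0, 1.462]
wrist_force: [-0.6, 1.3, -0.8]
width: 0.0329
```

Emit:
move_arm --targets '[[[0, 0, 0.5], [0, 0, 0], -1], [[0, 0, 1], [0, 0, 0], -1], [[0, 0, 1], [0, 0, 0], -1]]'

```text
time: 50.35
tool_pos: [0.5435, 0.103, 0.0942]
ee_rot: [3.141, -0.0, 1.462]
wrist_force: [-0.4, 0.3, 4.0]
width: 0.0329
```

Contact (+4 N). Next: release, raise, withdraw towards the robot, and compare with the first pictures.

Emit:
move_arm --targets '[[[0, 0, 0], [0, 0, 0], 0.2], [[0, 0, 0], [0, 0, 0], 0.2], [[0, 0, 0], [0, 0, 0], 0.2], [[0, 0, 0], [0, 0, 0], 0.2], [[0, 0, -30], [0, 0, 0], 0.2], [[0, 0, -70], [0, 0, 0], 0.2], [[0, 0, -120], [0, 0, 0], 0.2], [[0, 0, -170], [0, 0, 0], 0.2], [[0, -50, -180], [0, 0, 0], 1], [[0, -100, -180], [0, 0, 0], 1], [[0, -150, -180], [0, 0, 0], 1], [[0, -190, -180], [0, 0, 0], 1], [[0, -190, -180], [0, 0, 0], 1], [[0, -190, -180], [0, 0, 0], 1]]'

```text
time: 52.1
tool_pos: [0.3548, 0.1235, 0.2734]
ee_rot: [3.141, -0.0, 1.462]
wrist_force: [1.2, -0.2, 0.4]
width: 0.0942
```

```bash
python3 - <<'E'
from h import *
t=snap("top","t5.png"); s=snap("scene","s5.png"); print(status.get_obs()['tool_pos'])
t0=cv2.imread('pics/scene0.png')[:,:,::-1]
z=lambda i:cv2.resize(i[145:285,250:415],None,fx=2.42,fy=2.42,interpolation=cv2.INTER_CUBIC)
a=np.hstack([z(t0),z(s)])
b=cv2.resize(t[150:250,230:500],(a.shape[1],int(a.shape[1]/2.7)))[:258]
cv2.imwrite('pics/f.png',np.vstack([a,b])[:,:,::-1])
def blobs(im):
    h=cv2.cvtColor(np.ascontiguousarray(im[:,:,::-1]),cv2.COLOR_BGR2HSV)
    m=((h[...,0]>98)&(h[...,0]<118)&(h[...,1]>100)&(h[...,2]>150)).astype('u1')
    n,l,st,c=cv2.connectedComponentsWithStats(m); return [(np.round(c[i],1).tolist(),int(st[i,4])) for i in range(1,n) if st[i,4]>100 and 230<c[i][0]<390 and 150<c[i][1]<250]
t1=cv2.imread('pics/top0.png')[:,:,::-1]
print('top0',blobs(t1),'\ntop5',blobs(t))
# jar: template shift
for n,(x0,y0,x1,y1) in {'jar':(288,195,325,235),'tube':(255,195,282,220),'bottle':(335,202,362,228)}.items():
    r=cv2.matchTemplate(np.ascontiguousarray(t[y0-6:y1+6,x0-6:x1+6]),np.ascontiguousarray(t1[y0:y1,x0:x1]),cv2.TM_CCOEFF_NORMED)
    print(n,cv2.minMaxLoc(r)[1],np.array(cv2.minMaxLoc(r)[3])-6)
E
```

```text
[0.35511557 0.12339683 0.27298782]
top0 [([266.2, 206.6], 189), ([347.1, 215.3], 201)] 
top5 [([266.1, 206.9], 181), ([346.7, 215.6], 204)]
jar 0.9746501445770264 [0 0]
tube 0.9898990392684937 [0 0]
bottle 0.9721174836158752 [0 0]
```

View pics/f.png

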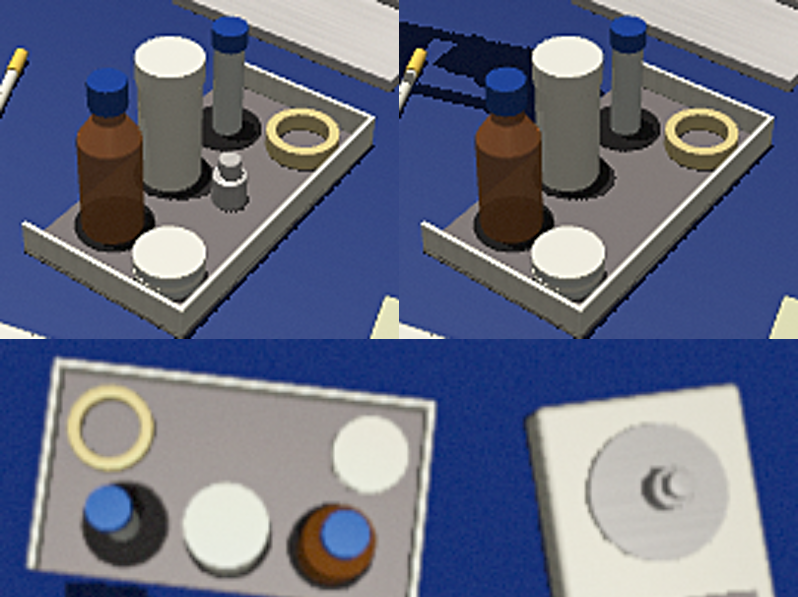

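The final pictures show bottle, jar and tube within about 0.4 px (1 mm) of where they started. The tape and dishes are untouched, and the weight is upright at the pan's centre once parallax is allowed for. Handing in.

```bash
python3 -c "
from bench import order; print(order.close_job())"
```

```text
the job is handed in; nothing more can be done
None
```

The job is done and handed in. I moved the tube, jar and bottle upright into the tray and set the weight on the balance pan. I then put the bottle, jar and tube back, lowering each onto its support before letting go. It took about 52 s of the 144 s allowed.

**Last checks (pictures):**
- **Bottle, jar and tube:** upright on their mats. The two caps are within about 0.4 px (1 mm) of their start positions, and the jar shows no shift to the nearest pixel (about 2 mm).
- **Weight:** upright, within about 1–2 mm of the pan's centre.
- **Tape and dishes:** unmoved as far as the pictures show. The gripper is clear of everything.

**What did not go as planned or disagreed:**
- **First tube grip:** the fingers stopped on the wider cap instead of the body. I let go without lifting and regripped on the cap.
- **Camera estimates:** the fixed views differed by up to about 6 mm, so I checked with the wrist camera before the first grip and at the pan.
- **Arm readings:** they scattered by 1–3 mm just after moves, so I let the arm settle and watched the contact force when setting things down.

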